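Pack away the test kit on the lab bench

ROBOT

A 7-joint arm with a two-finger parallel gripper is mounted at the origin on the work surface. World frame = base frame: x ahead of the robot, y to its left, z up, the work surface at z = 0. Lengths are in m, angles in rad, forces in N, time in s.
With the tool pointing down it reaches from about 0.4 to 0.85 m from the base axis. Payload 4.4 kg.
Tool frame: the origin (TCP) lies between the finger pads; the fingertips stand 25 mm ahead of it and the grasp point (between the pads) lies 6 mm ahead of it (manip.nose_length is the distance from the TCP to the fingertips, in m); z points along the fingers, y is the line along which they close (so a half turn about z gives the same grasp; the last joint's range is limited). The gripper opens to 94 mm and grips with 3 to 60 N. Pads are 16 mm wide; open, the fingers measure 119 mm over their backs; the gripper's body (75 mm by 177 mm) begins 78 mm behind the grasp point.
Start: joints at [-1.39, 0.628, 0.038, 1.517, -0.027, 0.996, -0.02], TCP at [0.159, 0.63, 0.23] pointing down, gripper open.
Joint ranges: [-3.06, 3.06], [-0.37, 2.12], [-1.25, 1.32], [0.18, 2.47], [-1.1, 4.24], [0.23, 1.98], [-2.94, 2.94]. Speed limits (rad/s): [2.57, 2.57, 3.14, 3.14, 3.14, 3.14, 3.14].

INTERFACE

Orientations are given as a unit quaternion [w, x, y, z].
In Python, from rig import manip, cams gives the robot as it stands. The module is installed in compiled form; this text tells all that it offers.
- The arm moves only by the tool carry_out, never from a script. Its argument "targets" is a list of rows, each an object with "travel": the shift along the tool's x, y, z in units of 25 mm (1.0 is 25 mm), a list of three; "yaw": the turn about the tool's z in units of 6 degrees (1.0 is 6 degrees); "fingers": the opening, from 0 (shut) to 1 (fully open). A call has 1 to 20 rows; each row shifts and turns the commanded pose from where the row before left it, along the tool's axes as they then stand; what a row does not reach is not made up. A row lasts 1/12 s, in which the tool goes at most 41.7 mm and 7.16 degrees, less where a joint would pass 70% of its speed; a pose out of reach is approached as far as the arm can. A call is refused whole if a number of a shift passes 1 or a number of a turn 1, either way. A call with a gripper value outside its range is refused whole. The fingers move at their own pace and stop on an object; "force" is the grip in N (left out, the last holds). Time passes only in rows, so rows that do not move let the fingers close. It gives the time, the measured TCP pose, the force, the opening and the grip force at its end, in the units of the state.
- manip.sense(): the state, without advancing time (a new reading comes with each control period).
- cams.read_camera(name): name is "scene" or "top" or "wrist"; returns a dict with "img" (400x640x3 uint8, blue, green, red), "depth" (400x640 float32, m along the optical axis (not along the pixel's ray), 0 where there is no reading), "mtx" (3x3 intrinsics, pixels), "dist_coeffs" ([k1, k2, p1, p2, k3] as OpenCV has them; the pictures are not rectified), "world_from_camera" (4x4, takes a point from camera to world coordinates); the wrist camera has in their place "T_tool_cam" (4x4, takes a point from camera to tool coordinates, whose origin is the TCP and whose axes are the flange's). Camera axes: x right, y up, looking along -z (the intrinsics and any distortion apply to the point x, -y, -z); pixel columns grow to the right and rows downward; lengths in m; the calibration is good to about 2 mm. A picture is of the moment at which its call begins: read the wrist's pose just before it.
- manip.close_job(): hands the job in; it is judged then, once.
The state is a dict: "clock": time; "joints": joint angles; "qvel": joint speeds; "joint_torque": joint torques, N m; "tcp_pos": TCP position; "orientation": TCP orientation; "contact_force": force on the tool from outside, world axes, zero at the start; "wrist_torque": the same for the moment, N m; "finger_gap": finger opening in m; "gripper_force": force on a finger pad.
Only numpy, scipy, OpenCV 4.12 (cv2) and the standard library are available. Lean on these libraries where they do the work, as an engineer would, in place of code of your own. Each camera call takes 0.05 s, during which the arm holds its last target. There are 200 camera calls.

TASK

Sort the loose test-kit parts into their places: the large bottle and the small vial each upright in the well of its own size in the white foam block, the sample tube upright in any hole of the clear rack, and both test cassettes flat on the floor of the shallow grey tray, window side up, not on top of one another. Everything must be all the way down, let go and at rest, and the tip box and the blue carton must stay where they are.

Things in the scene. Friction and masses are not known exactly. Their poses are not given: they have to be found in the camera images.
- bottle: Large reagent bottle: upright amber glass cylinder with paper label and black cap, diameter 42 mm (cap 38 mm), 65 mm tall. Origin at the centre of its underside, z up along its axis. Stands loose on the bench at the start.
- vial: Small reagent vial: upright amber glass cylinder with paper label and black cap, diameter 24 mm (cap 23 mm), 50 mm tall. Origin at the centre of its underside, z up along its axis. Stands loose on the bench at the start.
- tube: Sample tube: slim upright pale tube with white cap and flat white foot, diameter 20 mm (foot and cap 22 mm), 70 mm tall. Origin at the centre of its underside, z up along its axis. Stands loose on the bench at the start.
- cassette_a: Test cassette: flat white plastic bar 70 x 20 x 6 mm with a grey window slot and a round grey sample port on its upper face. Origin at the centre of its underside; x along its 70 mm length, y across its 20 mm width, z up out of the window face. Lies loose on the bench, window up, at the start.
- cassette_b: A second, identical test cassette (70 x 20 x 6 mm; origin at the centre of its underside, x along its length, z up).
- foam_block: Fixed white foam block, 80 (x) x 124 (y) x 35 mm high, with two round wells open upward, each 22 mm deep (well floors 13 mm above the bench). Origin at the centre of its underside, z up. Large well: diameter 58 mm, centre at y = -28 mm in the block's frame. Small well: diameter 40 mm, centre at y = +32 mm. Both at x = 0.
- cassette_tray: Fixed shallow grey open tray, outside 106 (x) x 142 (y) mm, walls 3 mm thick and 11 mm high, floor 3 mm thick; one undivided bay of 100 x 136 mm. Origin at the centre of its underside, z up.
- tube_rack: Fixed clear acrylic tube rack, 60 (x) x 138 (y) x 30 mm high: a top deck 6 mm thick (24 to 30 mm above the bench) with three through holes of 38 mm diameter at x = 0, y = -44, 0 and +44 mm in the rack's frame, over a solid dark grey base plate 6 mm thick on which a tube stands. Origin at the centre of its underside, z up.
- tip_box: Bystander: pipette-tip box, pale, 85 (x) x 125 (y) x 61 mm with blue-green tip ends in rows to 65 mm height. Loose, not to be moved. Origin at the centre of its underside.
- carton: Bystander: blue kit carton 70 (x) x 100 (y) x 60 mm with a white label. Loose, not to be moved. Origin at the centre of its underside.
Mind the look-alikes: they are no part of the job. What is shaped like the foam_block but yellow is not meant. What is shaped like the bottle but pink or purple is not meant.

How it is judged:
By the outcome, as a careful person would: the job done as asked, in the order asked, and still so for the second after the job is handed in, with the robot touching nothing.
It also fails if it takes over 125 s, if anything falls off the work surface, if the arm or the gripper's body presses on something with over 40 N, if the wrist force passes 120 N, or if a joint passes its speed limit or range.

## Working session

There is one attempt and no reset: what is moved stays moved. The work goes in short steps, Python scripts to look and compute and a tool call to move; the robot and the scene stay as the last step left them, time stands still between calls to the robot, and variables do not carry over. Pictures are saved under pics/ and viewed, at most 14 in all, crops included, and the job is handed in when it is done.

Besides the shell and the picture viewer there is one more tool, called after "Request:" by a JSON object that holds its "fn" and its "kwargs", one argument or row to a line. carry_out: Moves the arm, as the interface text tells. Its arguments: {"type":"object","properties":{"targets":{"type":"array"},"force":{"type":"number"}},"required":["targets"]}

```bash
mkdir -p pics; ls; python3 - <<'E'
from rig import manip,cams
import cv2,numpy as np,pickle
s=manip.sense();print({k:np.round(v,4).tolist() for k,v in s.items()},manip.nose_length)
for n in("scene","top"):
    d=cams.read_camera(n);pickle.dump(d,open(f'{n}0.pkl','wb'));cv2.imwrite(f'pics/{n}0.png',d['img'])
    print(n,d['mtx'].tolist(),np.ravel(d['dist_coeffs']),np.round(d['world_from_camera'],3).tolist())
E
```

```text
pics
{'clock': 0.0, 'joints': [-1.3898, 0.6293, 0.0384, 1.5183, -0.027, 0.9963, -0.02], 'qvel': [0.0001, -0.0009, -0.0009, -0.0006, 0.0003, 0.0019, 0.0014], 'joint_torque': [0.0, -54.973, 1.1433, -18.6632, -0.0523, 0.0236, 0.0002], 'tcp_pos': [0.1586, 0.6297, 0.2296], 'orientation': [-0.0001, 0.1231, 0.9924, -0.0009], 'contact_force': [-0.7407, 0.0301, 0.0779], 'wrist_torque': [0.0055, -0.0234, 0.0553], 'gripper_force': 0.0, 'finger_gap': 0.0935} 0.025
scene [[445.6212108538241, 0.0, 320.5275743340188], [0.0, 445.6212108538241, 203.94148523303912], [0.0, 0.0, 1.0]] [-0.04862102  0.          0.          0.          0.        ] [[0.695, -0.457, 0.556, 1.201], [0.719, 0.422, -0.552, -0.642], [0.018, 0.783, 0.621, 0.764], [0.0, 0.0, 0.0, 1.0]]
top [[390.53368052070914, 0.0, 323.1532959525471], [0.0, 390.53368052070914, 201.0306743707469], [0.0, 0.0, 1.0]] [0.00012307 0.         0.         0.         0.        ] [[0.005, 0.987, -0.16, 0.394], [-1.0, 0.009, 0.023, 0.014], [0.024, 0.16, 0.987, 0.999], [0.0, 0.0, 0.0, 1.0]]
```

View pics/scene0.png

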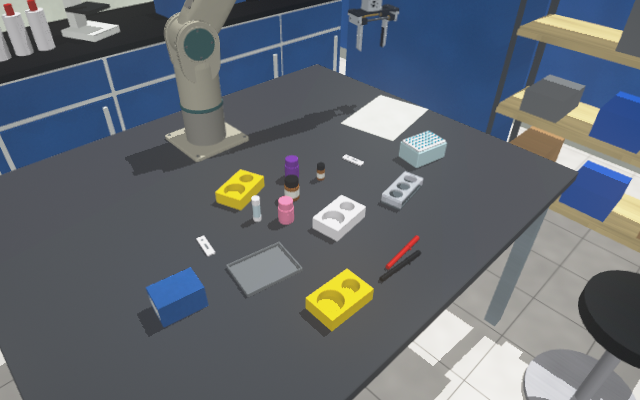

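View pics/top0.png

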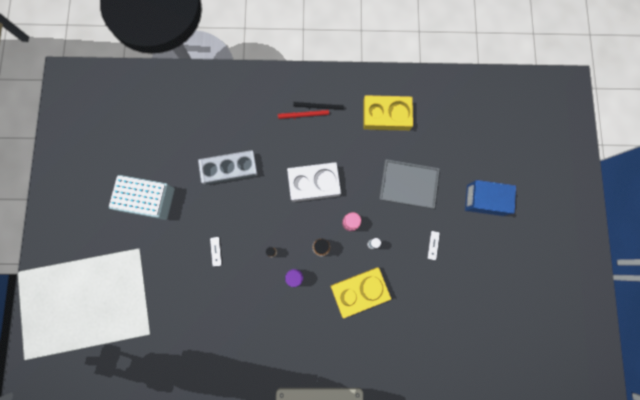

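The scene view shows the bottle (291,187), vial (320,170), tube (256,208), cassettes (353,160) and (205,245). The top view shows the bottle (321,247), vial (271,252), tube (374,244), cassettes (215,251) and (433,245), white foam (314,181), tray (409,184) and rack (227,167).

```bash
cat > h.py <<'E'
import cv2,numpy as np,pickle
def ray(d,uv,W=None):
    W=d['world_from_camera'] if W is None else W
    p=cv2.undistortPoints(np.array(uv,float).reshape(-1,1,2),d['mtx'],np.array(d['dist_coeffs'],float)).reshape(-1,2)
    v=np.c_[p[:,0],-p[:,1],-np.ones(len(p))]@W[:3,:3].T   # depth 1 along axis
    return W[:3,3],v
def plane(d,uv,z,W=None):
    o,v=ray(d,uv,W); return o+v*((z-o[2])/v[:,2])[:,None]
def cloud(d,W=None):
    h,w=d['depth'].shape; u,v=np.meshgrid(np.arange(w),np.arange(h))
    o,r=ray(d,np.c_[u.ravel(),v.ravel()],W)
    P=(o+r*d['depth'].reshape(-1,1)).reshape(h,w,3); P[d['depth']==0]=np.nan; return P
def tri(d1,uv1,d2,uv2,W1=None,W2=None):
    o1,a=ray(d1,[uv1],W1);o2,b=ray(d2,[uv2],W2);a=a[0];b=b[0]
    s=np.linalg.lstsq(np.c_[a,-b],o2-o1,rcond=None)[0]
    p,q=o1+s[0]*a,o2+s[1]*b; return (p+q)/2,np.linalg.norm(p-q)
def wristW(s,d):
    from scipy.spatial.transform import Rotation as R
    q=s['orientation'];T=np.eye(4);T[:3,:3]=R.from_quat([q[1],q[2],q[3],q[0]]).as_matrix();T[:3,3]=s['tcp_pos']
    return T@np.array(d['T_tool_cam'])
E
python3 - <<'E'
from h import *
for n in("top","scene"):
    d=pickle.load(open(n+'0.pkl','rb'));P=cloud(d);z=P[...,2]
    m=(z>.0035)&(z<.12)&(P[...,0]>.2)&(P[...,0]<1)&(abs(P[...,1])<.65)
    b=z[(P[...,0]>.3)&(P[...,0]<.8)&(abs(P[...,1])<.4)];print(n,'bench z',np.nanpercentile(b,[5,30,50]))
    k,l,st,c=cv2.connectedComponentsWithStats(m.astype(np.uint8))
    for i in range(1,k):
        if st[i,4]<25:continue
        q=P[l==i];t=np.percentile(q[:,2],95);top=q[q[:,2]>t-.006]
        (cx,cy),(w,hh),a=cv2.minAreaRect((top[:,:2]*1000).astype(np.float32))
        print(c[i].round(),st[i,4],'ztop',t.round(4),'rect',np.round([cx,cy,w,hh,a],1),'bgr',np.median(d['img'][l==i],0))
E
```

```text
top bench z [-0.0019456   0.00021553  0.00132329]
[388. 113.] 1647 ztop 0.0382 rect [ 789.3 -177.3  124.6   82.8   89.3] bgr [ 78. 213. 228.]
[318. 106.] 254 ztop 0.0152 rect [811.8   5.5 131.6  13.   86.9] bgr [47.  44.  41.5]
[302. 115.] 245 ztop 0.0153 rect [787.5  46.1  13.2 133.1   5.8] bgr [ 51.  53. 169.]
[228. 168.] 1415 ztop 0.033 rect [637.2 236.   61.5 138.3  10.9] bgr [172. 164. 157.]
[409. 184.] 1500 ztop 0.0127 rect [ 601.7 -232.4  143.1  107.5   80.5] bgr [143. 137. 132.]
[314. 182.] 1649 ztop 0.0381 rect [601.1  16.   80.5 124.    7.9] bgr [239. 236. 235.]
[142. 197.] 2093 ztop 0.0662 rect [555.7 441.8 116.8  75.9  80.1] bgr [229. 221. 211.]
[491. 198.] 1531 ztop 0.0633 rect [ 561.1 -430.5  101.2   70.7   82.8] bgr [169. 102.  58.]
[352. 222.] 267 ztop 0.0682 rect [498.8 -79.1  35.8  36.3  42.4] bgr [186. 148. 230.]
[434. 246.] 221 ztop 0.0103 rect [ 442.6 -291.5   23.4   69.5   80.3] bgr [230. 226. 225.]
[216. 252.] 238 ztop 0.0098 rect [424.3 259.7  70.2  24.2  11.8] bgr [235. 231. 230.]
[321. 247.] 237 ztop 0.0683 rect [ 4.361e+02 -3.700e+00  3.550e+01  3.570e+01  
[... 916 characters left out ...]
 898 ztop 0.0327 rect [641.9 239.   62.1 140.9  10.4] bgr [166.  160.  155.5]
[339. 216.] 1441 ztop 0.0374 rect [604.7  19.6  84.3 130.1   8.4] bgr [205. 203. 204.]
[205. 245.] 158 ztop 0.0086 rect [ 447.2 -286.3   22.    68.8   78. ] bgr [239. 238. 238.]
[402. 251.] 241 ztop 0.0148 rect [793.4  48.4  14.  136.3   5.7] bgr [ 54.  58. 195.]
[265. 268.] 1358 ztop 0.0122 rect [ 605.1 -229.2  144.1  110.3   80.9] bgr [150. 147. 142.]
[400. 265.] 266 ztop 0.0143 rect [817.6   8.8 136.4  13.4  86.3] bgr [57. 56. 57.]
[177. 296.] 2229 ztop 0.0612 rect [ 564.8 -427.   101.1   74.1   81.6] bgr [179. 109.  60.]
[339. 298.] 2363 ztop 0.0371 rect [ 793.3 -173.6  127.    82.3   89.2] bgr [ 46. 216. 233.]
```

Heights and positions agree between the two views to within 4 mm. Next I refine the cassette yaw and check the wells by colour.

```bash
python3 - <<'E'
from h import *
D={n:pickle.load(open(n+'0.pkl','rb')) for n in("top","scene")}
for n,cs in(("top",[(215,251),(433,245)]),("scene",[(353,160),(205,245)])):
    d=D[n]
    for c in cs:
        big=cv2.resize(d['img'][c[1]-25:c[1]+26,c[0]-25:c[0]+26],None,fx=8,fy=8,interpolation=cv2.INTER_CUBIC)
        cc,_=cv2.findContours((big.min(2)>125).astype(np.uint8),0,2);k=max(cc,key=cv2.contourArea).reshape(-1,2)
        p=plane(d,(k+.5)/8-.5+np.array(c)-25,.006)
        print(n,c,np.round(cv2.minAreaRect((p[:,:2]*1000).astype(np.float32)),1) if 0 else cv2.minAreaRect((p[:,:2]*1000).astype(np.float32)))
# well floors: depth points ~13mm inside foam / 6mm inside rack
P=cloud(D['top'])
for nm,c,h in(('foam',(.603,.018),.026),('rack',(.639,.237),.02)):
    m=(np.hypot(P[...,0]-c[0],P[...,1]-c[1])<.07)&(P[...,2]<h)&(D['top']['img'].max(2)<400)
    z=np.zeros(m.shape,np.uint8);z[m]=1
    k,l,st,ce=cv2.connectedComponentsWithStats(z)
    for i in range(1,k):
        if st[i,4]>40 and np.hypot(*(P[l==i][:,:2].mean(0)-c))<.06:print(nm,st[i,4],ce[i].round(1),plane(D['top'],[ce[i]],(.035 if nm=='foam' else .03)).round(4),np.median(P[l==i][:,2]))
E
```

```text
top (215, 251) ((425.4010314941406, 261.6181640625), (75.01618194580078, 24.790224075317383), 7.710104465484619)
top (433, 245) ((444.269287109375, -289.2558898925781), (25.02524757385254, 74.80303955078125), 80.08048248291016)
scene (353, 160) ((430.0578308105469, 261.8238220214844), (77.20003509521484, 33.16381072998047), 8.349772453308105)
scene (205, 245) ((448.6680908203125, -287.4933776855469), (23.551528930664062, 79.28520202636719), 79.89250183105469)
foam 227 [310.4 162.4] [[0.6495 0.0252 0.035 ]] 0.0006887763096182775
foam 373 [324.7 180.1] [[ 0.604  -0.0114  0.035 ]] 0.014150992203972979
foam 181 [301.2 183. ] [[0.5959 0.0477 0.035 ]] 0.014014987383189847
foam 387 [315.5 202.3] [[0.5471 0.0113 0.035 ]] 0.0014722362689566504
rack 365 [226.4 150.1] [[0.6806 0.2397 0.03  ]] 0.0006667850947450482
rack 159 [244.5 163.8] [[0.6453 0.1924 0.03  ]] 0.007004782252360231
rack 157 [227.4 166.6] [[0.6374 0.2354 0.03  ]] 0.0069162991786256844
rack 159 [210.1 169.7] [[0.6289 0.2785 0.03  ]] 0.006943989292956809
rack 620 [231.4 185.1] [[0.5899 0.2232 0.03  ]] 0.0010501976303053384
```

Request:
{"fn": "carry_out", "kwargs": {
  "targets": [
    {"travel": [0,0,0],"yaw": -0.79,"fingers": 1},
    {"travel": [0,0,0],"yaw": -0.79,"fingers": 1},
    {"travel": [0,0,0],"yaw": -0.79,"fingers": 1},
    {"travel": [-0.43,-0.97,0.17],"yaw": 0,"fingers": 1},
    {"travel": [-0.43,-0.97,0.17],"yaw": 0,"fingers": 1},
    {"travel": [-0.43,-0.97,0.17],"yaw": 0,"fingers": 1},
    {"travel": [-0.43,-0.97,0.17],"yaw": 0,"fingers": 1},
    {"travel": [-0.43,-0.97,0.17],"yaw": 0,"fingers": 1},
    {"travel": [-0.43,-0.97,0.17],"yaw": 0,"fingers": 1},
    {"travel": [-0.43,-0.97,0.17],"yaw": 0,"fingers": 1},
    {"travel": [-0.43,-0.97,0.17],"yaw": 0,"fingers": 1},
    {"travel": [-0.43,-0.97,0.17],"yaw": 0,"fingers": 1},
    {"travel": [-0.43,-0.97,0.17],"yaw": 0,"fingers": 1},
    {"travel": [-0.43,-0.97,0.17],"yaw": 0,"fingers": 1},
    {"travel": [-0.43,-0.97,0.17],"yaw": 0,"fingers": 1},
    {"travel": [-0.43,-0.97,0.17],"yaw": 0,"fingers": 1},
    {"travel": [-0.43,-0.97,0.17],"yaw": 0,"fingers": 1},
    {"travel": [-0.43,-0.97,0.17],"yaw": 0,"fingers": 1},
    {"travel": [-0.43,-0.97,0.17],"yaw": 0,"fingers": 1},
    {"travel": [-0.43,-0.97,0.17],"yaw": 0,"fingers": 1}
  ]
}}

```text
clock: 1.77
tcp_pos: [0.3423, 0.2171, 0.158]
orientation: [-0.0, -0.001, 1.0, -0.0]
contact_force: [-0.1, -0.2, -0.1]
finger_gap: 0.0939
gripper_force: 0.0
```

Request:
{"fn": "carry_out", "kwargs": {
  "targets": [
    {"travel": [-0.38,-0.88,0.11],"yaw": 0,"fingers": 1},
    {"travel": [-0.38,-0.88,0.11],"yaw": 0,"fingers": 1},
    {"travel": [-0.38,-0.88,0.11],"yaw": 0,"fingers": 1},
    {"travel": [-0.38,-0.88,0.11],"yaw": 0,"fingers": 1},
    {"travel": [-0.38,-0.88,0.11],"yaw": 0,"fingers": 1},
    {"travel": [-0.38,-0.88,0.11],"yaw": 0,"fingers": 1},
    {"travel": [-0.38,-0.88,0.11],"yaw": 0,"fingers": 1},
    {"travel": [-0.38,-0.88,0.11],"yaw": 0,"fingers": 1},
    {"travel": [-0.38,-0.88,0.11],"yaw": 0,"fingers": 1},
    {"travel": [-0.38,-0.88,0.11],"yaw": 0,"fingers": 1},
    {"travel": [0,0,0],"yaw": 0,"fingers": 1}
  ]
}}

```text
clock: 2.68
tcp_pos: [0.4389, -0.0061, 0.1302]
orientation: [0.0, 0.003, 1.0, -0.001]
contact_force: [1.4, 0.4, -0.1]
finger_gap: 0.0939
gripper_force: 0.0
```

```bash
python3 - <<'E'
from rig import manip,cams
from h import *
s=manip.sense();d=cams.read_camera('wrist');W=wristW(s,d);print(s['tcp_pos'])
cv2.imwrite('pics/w1.png',d['img']);P=cloud(d,W)
m=(P[...,2]>.055)&(P[...,2]<.075)
k,l,st,c=cv2.connectedComponentsWithStats(m.astype(np.uint8))
for i in range(1,k):
    if st[i,4]>300:
        q=P[l==i];print(c[i].round(),st[i,4],np.median(q[:,2]),cv2.minEnclosingCircle((q[:,:2]*1000).astype(np.float32)))
E
```

```text
[ 0.43890755 -0.00610391  0.13021299]
[419. 116.] 2527 0.06578443513844304 ((362.4761962890625, 62.9895133972168), 19.015092849731445)
[325. 218.] 1975 0.0657957828355103 ((437.0361022949219, -2.08309268951416), 19.10088348388672)
[157. 231.] 923 0.07045498846282441 ((446.3974609375, -130.98306274414062), 11.425590515136719)
[242. 293.] 1086 0.06576522790284312 ((500.21026611328125, -76.38517761230469), 19.562360763549805)
```

View pics/w1.png

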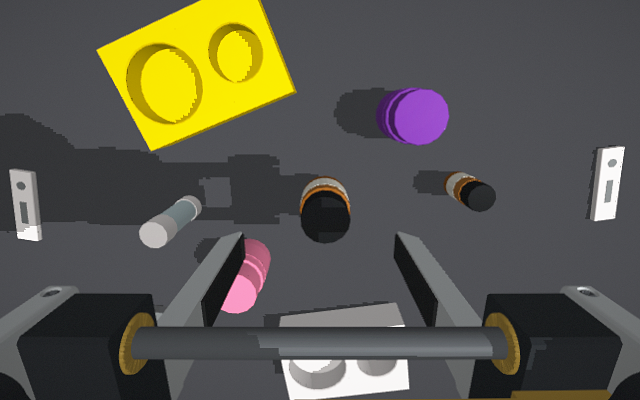

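The wrist view shows the bottle cap at (325,218), between the fingers and clear of the pink bottle at (242,293). It gives the cap at (437,-2) and 66 mm high, which agrees with the other views.

Request:
{"fn": "carry_out", "kwargs": {
  "targets": [
    {"travel": [0.02,0.04,0.79],"yaw": 0,"fingers": 1},
    {"travel": [0.02,0.04,0.79],"yaw": 0,"fingers": 1},
    {"travel": [0.02,0.04,0.79],"yaw": 0,"fingers": 1},
    {"travel": [0.02,0.04,0.79],"yaw": 0,"fingers": 1},
    {"travel": [0,0,0],"yaw": 0,"fingers": 0.4},
    {"travel": [0,0,0],"yaw": 0,"fingers": 0.3},
    {"travel": [0,0,0],"yaw": 0,"fingers": 0.3},
    {"travel": [0,0,0],"yaw": 0,"fingers": 0.3},
    {"travel": [0,0,0],"yaw": 0,"fingers": 0.3},
    {"travel": [0,0,0],"yaw": 0,"fingers": 0.3},
    {"travel": [0,0,0],"yaw": 0,"fingers": 0.3}
  ],
  "force": 25
}}

```text
clock: 3.65
tcp_pos: [0.4358, 0.0024, 0.0523]
orientation: [0.001, -0.001, 1.0, 0.0]
contact_force: [-0.1, -0.7, -0.1]
finger_gap: 0.051
gripper_force: 0.0
```

Request:
{"fn": "carry_out", "kwargs": {
  "targets": [
    {"travel": [0,0,0],"yaw": 0,"fingers": 0.3},
    {"travel": [0,0,0],"yaw": 0,"fingers": 0.3},
    {"travel": [0,0,0],"yaw": 0,"fingers": 0.3},
    {"travel": [0,0,0],"yaw": 0,"fingers": 0.3},
    {"travel": [0,0,0],"yaw": 0,"fingers": 0.3}
  ]
}}

```text
clock: 4.07
tcp_pos: [0.4356, 0.0021, 0.052]
orientation: [0.0, -0.0, 1.0, -0.0]
contact_force: [-0.2, -0.9, 5.8]
finger_gap: 0.0409
gripper_force: 25.0
```

Request:
{"fn": "carry_out", "kwargs": {
  "targets": [
    {"travel": [0,0,-0.7],"yaw": 0,"fingers": 0.3},
    {"travel": [0,0,-0.7],"yaw": 0,"fingers": 0.3},
    {"travel": [0,0,-0.7],"yaw": 0,"fingers": 0.3},
    {"travel": [0,0,-0.7],"yaw": 0,"fingers": 0.3},
    {"travel": [-0.85,-0.06,0],"yaw": 0,"fingers": 0.3},
    {"travel": [-0.85,-0.06,0],"yaw": 0,"fingers": 0.3},
    {"travel": [-0.85,-0.06,0],"yaw": 0,"fingers": 0.3},
    {"travel": [-0.85,-0.06,0],"yaw": 0,"fingers": 0.3},
    {"travel": [-0.85,-0.06,0],"yaw": 0,"fingers": 0.3},
    {"travel": [-0.85,-0.06,0],"yaw": 0,"fingers": 0.3},
    {"travel": [-0.85,-0.06,0],"yaw": 0,"fingers": 0.3},
    {"travel": [-0.85,-0.06,0],"yaw": 0,"fingers": 0.3},
    {"travel": [0,0,0],"yaw": 0,"fingers": 0.3},
    {"travel": [0,0,0],"yaw": 0,"fingers": 0.3}
  ]
}}

```text
clock: 5.23
tcp_pos: [0.6053, -0.0092, 0.1209]
orientation: [-0.001, -0.001, 1.0, 0.0]
contact_force: [-0.3, -0.3, -0.9]
finger_gap: 0.0416
gripper_force: 25.0
```

```bash
python3 - <<'E'
from rig import manip,cams
from h import *
s=manip.sense();d=cams.read_camera('wrist');W=wristW(s,d);print(s['tcp_pos'],s['contact_force'])
P=cloud(d,W);cv2.imwrite('pics/w2.png',d['img'])
m=(P[...,2]>.11)&(P[...,2]<.145)&(np.hypot(P[...,0]-s['tcp_pos'][0],P[...,1]-s['tcp_pos'][1])<.035)
q=P[m];print(m.sum(),np.percentile(q[:,2],[5,50,95]),cv2.minEnclosingCircle((q[:,:2]*1000).astype(np.float32)))
E
```

```text
[ 0.60533758 -0.00921563  0.12088103] [-0.32478528 -0.33478341 -0.9363152 ]
7069 [0.11286061 0.13421608 0.1401789 ] ((596.1593017578125, -9.437638282775879), 33.11976623535156)
```

View pics/w2.png

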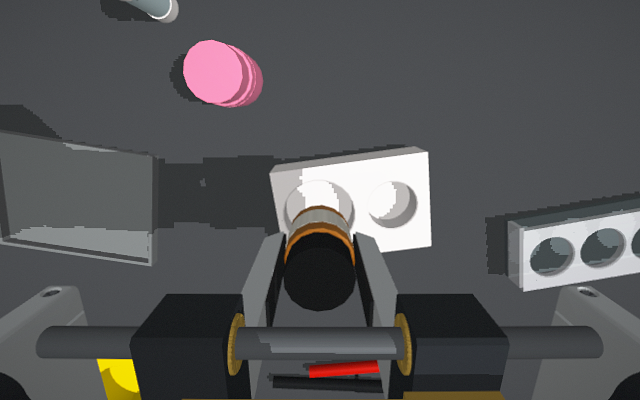

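The wrist view shows the bottle hanging over the large well (at 320,205), with the small well at (393,203). I lower it now.

Request:
{"fn": "carry_out", "kwargs": {
  "targets": [
    {"travel": [0,0,0.55],"yaw": 0,"fingers": 0.3},
    {"travel": [0,0,0.55],"yaw": 0,"fingers": 0.3},
    {"travel": [0,0,0.55],"yaw": 0,"fingers": 0.3},
    {"travel": [0,0,0.35],"yaw": 0,"fingers": 0.3},
    {"travel": [0,0,0.15],"yaw": 0,"fingers": 0.3},
    {"travel": [0,0,0],"yaw": 0,"fingers": 0.3},
    {"travel": [0,0,0],"yaw": 0,"fingers": 0.3}
  ]
}}

```text
clock: 5.87
tcp_pos: [0.6052, -0.0092, 0.0682]
orientation: [-0.0, -0.001, 1.0, 0.0]
contact_force: [0.3, 0.5, -2.3]
finger_gap: 0.0414
gripper_force: 25.0
```

Request:
{"fn": "carry_out", "kwargs": {
  "targets": [
    {"travel": [0,0,0.1],"yaw": 0,"fingers": 0.3},
    {"travel": [0,0,0],"yaw": 0,"fingers": 0.3},
    {"travel": [0,0,0],"yaw": 0,"fingers": 0.75},
    {"travel": [0,0,0],"yaw": 0,"fingers": 0.75},
    {"travel": [0,0,0],"yaw": 0,"fingers": 0.75},
    {"travel": [0,0,0],"yaw": 0,"fingers": 0.75},
    {"travel": [0,0,-0.5],"yaw": 0,"fingers": 0.75},
    {"travel": [0,0,-0.8],"yaw": 0,"fingers": 0.75},
    {"travel": [0,0,-0.8],"yaw": 0,"fingers": 0.75},
    {"travel": [0,0,-0.6],"yaw": 0,"fingers": 0.75},
    {"travel": [0.9,0.65,0],"yaw": 0,"fingers": 0.75},
    {"travel": [0.9,0.65,0],"yaw": 0,"fingers": 0.75},
    {"travel": [0.9,0.65,0],"yaw": 0,"fingers": 0.75},
    {"travel": [0.9,0.65,0],"yaw": 0,"fingers": 0.75},
    {"travel": [0.9,0.65,0],"yaw": 0,"fingers": 0.75},
    {"travel": [0.9,0.65,0],"yaw": 0,"fingers": 0.75},
    {"travel": [0.9,0.65,0],"yaw": 0,"fingers": 0.75},
    {"travel": [0.9,0.65,0],"yaw": 0,"fingers": 0.75},
    {"travel": [0,0,0],"yaw": 0,"fingers": 0.75}
  ]
}}

```text
clock: 7.45
tcp_pos: [0.4206, 0.1233, 0.1337]
orientation: [-0.002, -0.004, 1.0, 0.0]
contact_force: [-0.3, -1.0, -0.4]
finger_gap: 0.0707
gripper_force: 0.0
```

```bash
cat > look.py <<'E'
import sys
from rig import manip,cams
from h import *
lo,hi=map(float,sys.argv[1:3])
s=manip.sense();d=cams.read_camera('wrist');W=wristW(s,d);print(np.round(s['tcp_pos'],4));P=cloud(d,W)
if len(sys.argv)>3:cv2.imwrite(sys.argv[3],d['img'])
m=(P[...,2]>lo)&(P[...,2]<hi)
k,l,st,c=cv2.connectedComponentsWithStats(m.astype(np.uint8))
for i in range(1,k):
    if st[i,4]>150:
        q=P[l==i];f=(q[:,:2]*1000).astype(np.float32);(x,y),r=cv2.minEnclosingCircle(f);R=cv2.minAreaRect(f)
        print(c[i].round(),st[i,4],'z',np.median(q[:,2]).round(4),'circ',np.round([x,y,r],1),'rect',np.round([*R[0],*R[1],R[2]],1))
E
python3 look.py .042 .085 pics/w3.png
```

```text
[0.4206 0.1233 0.1337]
[240. 141.] 2649 z 0.0657 circ [362.1  63.9  20.9] rect [361.9  65.1  39.3  39.5  62.6]
[317. 217.] 636 z 0.0508 circ [424.7 121.5  11.6] rect [424.6 121.6  22.5  22.1  15.2]
[ 17. 243.] 967 z 0.0592 circ [ 445.9 -128.5   10.9] rect [ 444.9 -125.4   21.1   14.5   14.4]
[ 96. 291.] 1220 z 0.058 circ [493.5 -73.1  19.1] rect [492.7 -72.4  33.1  26.2  34.8]
[630. 308.] 216 z 0.051 circ [507.8 408.3  14.3] rect [510.1 407.8  28.7   6.1  77.9]
```

View pics/w3.png

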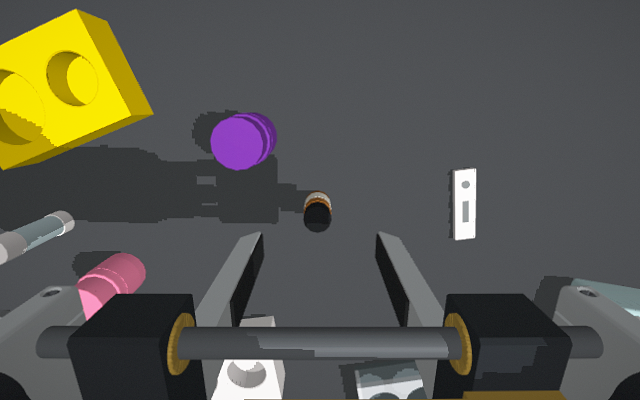

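The vial cap is at (317,217), between the fingers. It measures (424.7,121.5) and 51 mm high.

Request:
{"fn": "carry_out", "kwargs": {
  "targets": [
    {"travel": [-0.04,-0.02,0.84],"yaw": 0,"fingers": 0.75},
    {"travel": [-0.04,-0.02,0.84],"yaw": 0,"fingers": 0.75},
    {"travel": [-0.04,-0.02,0.84],"yaw": 0,"fingers": 0.75},
    {"travel": [-0.04,-0.02,0.84],"yaw": 0,"fingers": 0.75},
    {"travel": [0,0,0],"yaw": 0,"fingers": 0.1},
    {"travel": [0,0,0],"yaw": 0,"fingers": 0.1},
    {"travel": [0,0,0],"yaw": 0,"fingers": 0.1},
    {"travel": [0,0,0],"yaw": 0,"fingers": 0.1},
    {"travel": [0,0,0],"yaw": 0,"fingers": 0.1},
    {"travel": [0,0,0],"yaw": 0,"fingers": 0.1},
    {"travel": [0,0,0],"yaw": 0,"fingers": 0.1},
    {"travel": [0,0,0],"yaw": 0,"fingers": 0.1},
    {"travel": [0,0,0],"yaw": 0,"fingers": 0.1},
    {"travel": [0,0,0],"yaw": 0,"fingers": 0.1},
    {"travel": [0,0,0],"yaw": 0,"fingers": 0.1},
    {"travel": [0,0,0],"yaw": 0,"fingers": 0.1}
  ],
  "force": 15
}}

```text
clock: 8.83
tcp_pos: [0.4296, 0.1187, 0.0494]
orientation: [0.0, -0.001, 1.0, 0.0]
contact_force: [-1.1, -0.2, 6.3]
finger_gap: 0.0234
gripper_force: 15.0
```

Request:
{"fn": "carry_out", "kwargs": {
  "targets": [
    {"travel": [0,0,-0.7],"yaw": 0,"fingers": 0.1},
    {"travel": [0,0,-0.7],"yaw": 0,"fingers": 0.1},
    {"travel": [0,0,-0.7],"yaw": 0,"fingers": 0.1},
    {"travel": [0,0,-0.7],"yaw": 0,"fingers": 0.1},
    {"travel": [-0.87,-0.35,0],"yaw": 0,"fingers": 0.1},
    {"travel": [-0.87,-0.35,0],"yaw": 0,"fingers": 0.1},
    {"travel": [-0.87,-0.35,0],"yaw": 0,"fingers": 0.1},
    {"travel": [-0.87,-0.35,0],"yaw": 0,"fingers": 0.1},
    {"travel": [-0.87,-0.35,0],"yaw": 0,"fingers": 0.1},
    {"travel": [-0.87,-0.35,0],"yaw": 0,"fingers": 0.1},
    {"travel": [-0.87,-0.35,0],"yaw": 0,"fingers": 0.1},
    {"travel": [-0.87,-0.35,0],"yaw": 0,"fingers": 0.1},
    {"travel": [0,0,0],"yaw": 0,"fingers": 0.1},
    {"travel": [0,0,0],"yaw": 0,"fingers": 0.1}
  ]
}}

```text
clock: 10.0
tcp_pos: [0.6034, 0.0478, 0.1183]
orientation: [-0.0, 0.0, 1.0, -0.0]
contact_force: [-1.2, 0.7, -0.9]
finger_gap: 0.0235
gripper_force: 15.0
```

```bash
python3 look.py .03 .045 pics/w4.png; python3 look.py .115 .13|head -4
```

```text
[0.6034 0.0478 0.1183]
[63.  6.] 294 z 0.0368 circ [ 452.8 -127.3    7.7] rect [ 454.3 -126.3    5.1   15.3   32.6]
[164.  80.] 781 z 0.0403 circ [500.6 -75.9  21.1] rect [501.3 -69.1  27.   41.6  83.3]
[290. 191.] 6319 z 0.0358 circ [601.5  17.8  73.2] rect [602.5  17.7  80.4 124.9   8. ]
[259. 202.] 302 z 0.0377 circ [601.2  -5.5  19.9] rect [595.1  -1.6  39.7  14.8  57.2]
[541. 250.] 5474 z 0.0309 circ [638.5 237.2  75.2] rect [639.2 237.8  61.9 139.4  10.7]
[130. 374.] 1646 z 0.036 circ [ 777.3 -139.5   36.9] rect [ 777.5 -137.9   55.2   54.2    2.6]
[0.6023 0.0487 0.1183]
[319. 255.] 1998 z 0.1199 circ [593.1  48.6  23.9] rect [597.7  48.5  47.8  23.8  89. ]
```

View pics/w4.png

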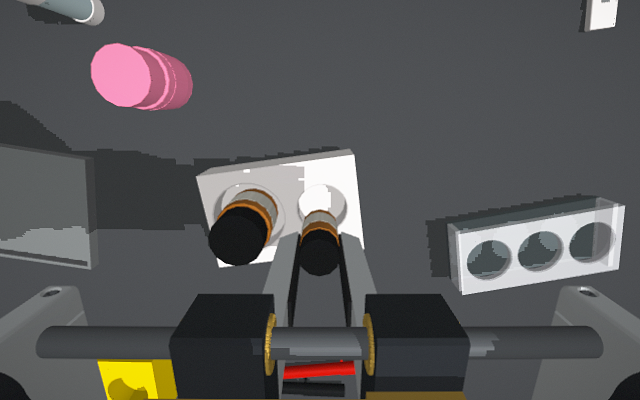

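The bottle is seated in the large well (240,225), and the vial hangs over the small well (320,205). The foam measures (602.5,17.7) at 8°, as expected.

Request:
{"fn": "carry_out", "kwargs": {
  "targets": [
    {"travel": [0,0,0.55],"yaw": 0,"fingers": 0.1},
    {"travel": [0,0,0.55],"yaw": 0,"fingers": 0.1},
    {"travel": [0,0,0.55],"yaw": 0,"fingers": 0.1},
    {"travel": [0,0,0.35],"yaw": 0,"fingers": 0.1},
    {"travel": [0,0,0.2],"yaw": 0,"fingers": 0.1},
    {"travel": [0,0,0],"yaw": 0,"fingers": 0.1},
    {"travel": [0,0,0],"yaw": 0,"fingers": 0.1}
  ]
}}

```text
clock: 10.68
tcp_pos: [0.6032, 0.049, 0.0642]
orientation: [-0.0, -0.001, 1.0, 0.0]
contact_force: [0.2, -0.4, -0.7]
finger_gap: 0.023
gripper_force: 15.0
```

Request:
{"fn": "carry_out", "kwargs": {
  "targets": [
    {"travel": [0,0,0.05],"yaw": 0,"fingers": 0.1},
    {"travel": [0,0,0],"yaw": 0,"fingers": 0.1},
    {"travel": [0,0,0],"yaw": 0,"fingers": 0.38},
    {"travel": [0,0,0],"yaw": 0,"fingers": 0.38},
    {"travel": [0,0,0],"yaw": 0,"fingers": 0.38},
    {"travel": [0,0,0],"yaw": 0,"fingers": 0.38},
    {"travel": [0,0,-0.5],"yaw": 0,"fingers": 0.38},
    {"travel": [0,0,-0.8],"yaw": 0,"fingers": 0.38},
    {"travel": [0,0,-0.8],"yaw": 0,"fingers": 0.38},
    {"travel": [0,0,-0.8],"yaw": 0,"fingers": 0.5},
    {"travel": [0,0,-0.7],"yaw": 0,"fingers": 0.7},
    {"travel": [0.78,-0.9,0],"yaw": 0,"fingers": 0.7},
    {"travel": [0.78,-0.9,0],"yaw": 0,"fingers": 0.7},
    {"travel": [0.78,-0.9,0],"yaw": 0,"fingers": 0.7},
    {"travel": [0.78,-0.9,0],"yaw": 0,"fingers": 0.7},
    {"travel": [0.78,-0.9,0],"yaw": 0,"fingers": 0.7},
    {"travel": [0.78,-0.9,0],"yaw": 0,"fingers": 0.7},
    {"travel": [0.78,-0.9,0],"yaw": 0,"fingers": 0.7},
    {"travel": [0.78,-0.9,0],"yaw": 0,"fingers": 0.7},
    {"travel": [0,0,0],"yaw": 0,"fingers": 0.7}
  ]
}}

```text
clock: 12.35
tcp_pos: [0.4429, -0.1365, 0.1534]
orientation: [-0.002, 0.003, 1.0, -0.001]
contact_force: [-0.5, 0.2, -0.7]
finger_gap: 0.0659
gripper_force: 0.0
```

```bash
python3 look.py .06 .09; python3 - <<'E'
from rig import cams
from h import *
d=cams.read_camera('scene');cv2.imwrite('pics/s1.png',cv2.resize(d['img'][120:320,180:460],None,fx=2.5,fy=2.5))
E
```

```text
[ 0.4429 -0.1365  0.1534]
[581. 110.] 2174 z 0.0656 circ [362.5  62.9  19.8] rect [362.8  63.   38.2  37.4  89.6]
[327. 217.] 600 z 0.0706 circ [ 446.2 -130.9   11. ] rect [ 446.  -130.8   20.8   21.    90. ]
[373. 277.] 282 z 0.0658 circ [502.7 -87.   15.7] rect [503.8 -90.2  31.5   9.3  19. ]
[  9. 305.] 308 z 0.0612 circ [ 538.7 -427.4   17.7] rect [ 533.5 -430.6   15.4   35.4   31.9]
```

View pics/s1.png

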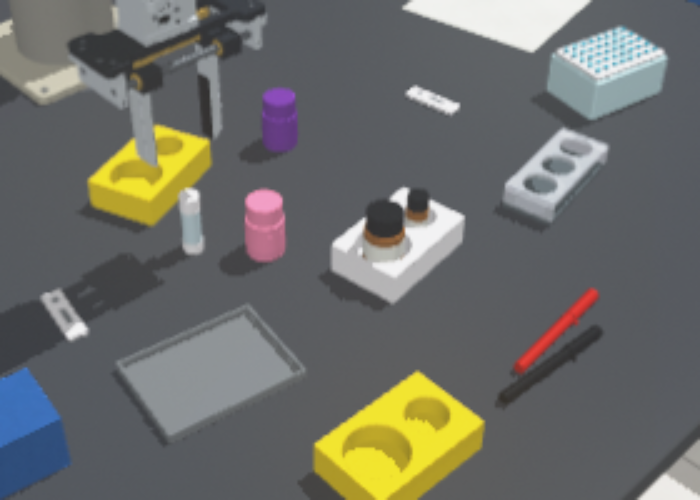

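The bottle (385,230) and vial (417,205) both stand upright in the foam. Next is the tube.

Request:
{"fn": "carry_out", "kwargs": {
  "targets": [
    {"travel": [-0.02,0.04,0.76],"yaw": 0,"fingers": 0.7},
    {"travel": [-0.02,0.04,0.76],"yaw": 0,"fingers": 0.7},
    {"travel": [-0.02,0.04,0.76],"yaw": 0,"fingers": 0.7},
    {"travel": [-0.02,0.04,0.76],"yaw": 0,"fingers": 0.7},
    {"travel": [-0.02,0.04,0.76],"yaw": 0,"fingers": 0.7},
    {"travel": [0,0,0],"yaw": 0,"fingers": 0.1},
    {"travel": [0,0,0],"yaw": 0,"fingers": 0.1},
    {"travel": [0,0,0],"yaw": 0,"fingers": 0.1},
    {"travel": [0,0,0],"yaw": 0,"fingers": 0.1},
    {"travel": [0,0,0],"yaw": 0,"fingers": 0.1},
    {"travel": [0,0,0],"yaw": 0,"fingers": 0.1},
    {"travel": [0,0,0],"yaw": 0,"fingers": 0.1},
    {"travel": [0,0,0],"yaw": 0,"fingers": 0.1},
    {"travel": [0,0,0],"yaw": 0,"fingers": 0.1},
    {"travel": [0,0,0],"yaw": 0,"fingers": 0.1},
    {"travel": [0,0,0],"yaw": 0,"fingers": 0.1},
    {"travel": [0,0,0],"yaw": 0,"fingers": 0.1}
  ]
}}

```text
clock: 13.87
tcp_pos: [0.4504, -0.1267, 0.0581]
orientation: [0.0, -0.001, 1.0, -0.0]
contact_force: [-0.3, -0.1, 5.9]
finger_gap: 0.0216
gripper_force: 15.0
```

Request:
{"fn": "carry_out", "kwargs": {
  "targets": [
    {"travel": [0,0,-0.8],"yaw": 0,"fingers": 0.1},
    {"travel": [0,0,-0.8],"yaw": 0,"fingers": 0.1},
    {"travel": [0,0,-0.8],"yaw": 0,"fingers": 0.1},
    {"travel": [0,0,-0.8],"yaw": 0,"fingers": 0.1},
    {"travel": [0,0,-0.8],"yaw": 0,"fingers": 0.1},
    {"travel": [-0.515,0.97,0],"yaw": 0,"fingers": 0.1},
    {"travel": [-0.515,0.97,0],"yaw": 0,"fingers": 0.1},
    {"travel": [-0.515,0.97,0],"yaw": 0,"fingers": 0.1},
    {"travel": [-0.515,0.97,0],"yaw": 0,"fingers": 0.1},
    {"travel": [-0.515,0.97,0],"yaw": 0,"fingers": 0.1},
    {"travel": [-0.515,0.97,0],"yaw": 0,"fingers": 0.1},
    {"travel": [-0.515,0.97,0],"yaw": 0,"fingers": 0.1},
    {"travel": [-0.515,0.97,0],"yaw": 0,"fingers": 0.1},
    {"travel": [-0.515,0.97,0],"yaw": 0,"fingers": 0.1},
    {"travel": [-0.515,0.97,0],"yaw": 0,"fingers": 0.1},
    {"travel": [-0.515,0.97,0],"yaw": 0,"fingers": 0.1},
    {"travel": [-0.515,0.97,0],"yaw": 0,"fingers": 0.1},
    {"travel": [-0.515,0.97,0],"yaw": 0,"fingers": 0.1},
    {"travel": [-0.515,0.97,0],"yaw": 0,"fingers": 0.1},
    {"travel": [-0.515,0.97,0],"yaw": 0,"fingers": 0.1}
  ]
}}

```text
clock: 15.53
tcp_pos: [0.6426, 0.2385, 0.157]
orientation: [-0.001, -0.001, 1.0, -0.0]
contact_force: [0.4, -0.0, -0.3]
finger_gap: 0.0215
gripper_force: 15.0
```

Request:
{"fn": "carry_out", "kwargs": {
  "targets": [
    {"travel": [0,0,0.8],"yaw": 0,"fingers": 0.1},
    {"travel": [0,0,0.8],"yaw": 0,"fingers": 0.1},
    {"travel": [0,0,0],"yaw": 0,"fingers": 0.1},
    {"travel": [0,0,0],"yaw": 0,"fingers": 0.1}
  ]
}}

```text
clock: 15.87
tcp_pos: [0.6414, 0.2368, 0.1162]
orientation: [-0.002, -0.001, 1.0, -0.001]
contact_force: [0.6, -0.7, 0.3]
finger_gap: 0.0217
gripper_force: 15.0
```

```bash
python3 look.py .027 .036 pics/w5.png; python3 look.py .122 .14|head -4
```

```text
[0.6414 0.2368 0.1162]
[520.  90.] 850 z 0.0316 circ [547.7 385.3  42.1] rect [547.4 382.8   5.2  84.2  82.1]
[ 70. 161.] 4569 z 0.0354 circ [601.4  24.8  67.9] rect [601.8  25.   80.4 112.4   7.8]
[ 90. 160.] 265 z 0.0317 circ [598.3  50.8  11.6] rect [597.2  55.8  23.2  11.1  12.6]
[325. 203.] 6321 z 0.0308 circ [638.8 237.7  74.9] rect [639.1 238.1  61.  138.6  10.4]
[0.6425 0.237  0.1176]
[320. 264.] 2425 z 0.1304 circ [632.9 237.   23. ] rect [638.4 237.   23.3  46.    0.9]
```

View pics/w5.png

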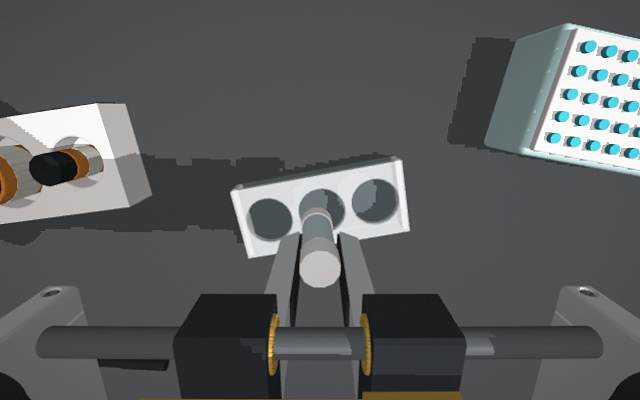

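The tube hangs over the middle rack hole (320,210), with the rack measured at (639,238). I lower it.

Request:
{"fn": "carry_out", "kwargs": {
  "targets": [
    {"travel": [0,0,0.55],"yaw": 0,"fingers": 0.1},
    {"travel": [0,0,0.55],"yaw": 0,"fingers": 0.1},
    {"travel": [0,0,0.5],"yaw": 0,"fingers": 0.1},
    {"travel": [0,0,0.3],"yaw": 0,"fingers": 0.1},
    {"travel": [0,0,0.12],"yaw": 0,"fingers": 0.1},
    {"travel": [0,0,0],"yaw": 0,"fingers": 0.1},
    {"travel": [0,0,0],"yaw": 0,"fingers": 0.1}
  ]
}}

```text
clock: 16.55
tcp_pos: [0.6427, 0.2376, 0.067]
orientation: [-0.0, -0.001, 1.0, 0.0]
contact_force: [-0.3, -0.3, -0.5]
finger_gap: 0.0218
gripper_force: 15.0
```

Request:
{"fn": "carry_out", "kwargs": {
  "targets": [
    {"travel": [0,0,0.1],"yaw": 0,"fingers": 0.1},
    {"travel": [0,0,0],"yaw": 0,"fingers": 0.1},
    {"travel": [0,0,0],"yaw": 0,"fingers": 0.5},
    {"travel": [0,0,0],"yaw": 0,"fingers": 0.5},
    {"travel": [0,0,0],"yaw": 0,"fingers": 0.5},
    {"travel": [0,0,0],"yaw": 0,"fingers": 0.5},
    {"travel": [0,0,-0.6],"yaw": 0,"fingers": 0.5},
    {"travel": [0,0,-0.9],"yaw": 0,"fingers": 0.5},
    {"travel": [0,0,-0.9],"yaw": 0,"fingers": 0.5},
    {"travel": [0.96,0.107,0],"yaw": 0,"fingers": 0.5},
    {"travel": [0.96,0.107,0],"yaw": 0,"fingers": 0.5},
    {"travel": [0.96,0.107,0],"yaw": 0,"fingers": 0.5},
    {"travel": [0.96,0.107,0],"yaw": 0,"fingers": 0.5},
    {"travel": [0.96,0.107,0],"yaw": 0,"fingers": 0.5},
    {"travel": [0.96,0.107,0],"yaw": 0,"fingers": 0.5},
    {"travel": [0.96,0.107,0],"yaw": 0,"fingers": 0.5},
    {"travel": [0.96,0.107,0],"yaw": 0,"fingers": 0.5},
    {"travel": [0.96,0.107,0],"yaw": 0,"fingers": 0.5},
    {"travel": [0,0,0],"yaw": 0,"fingers": 0.5},
    {"travel": [0,0,0],"yaw": 0,"fingers": 0.5}
  ]
}}

```text
clock: 18.22
tcp_pos: [0.4258, 0.2618, 0.1251]
orientation: [0.0, -0.002, 1.0, 0.0]
contact_force: [0.8, 0.4, 0.0]
finger_gap: 0.047
gripper_force: 0.0
```

```bash
python3 look.py .003 .012 pics/w6.png;python3 look.py .065 .09
```

```text
[0.4258 0.2618 0.1251]
[109. 128.] 305 z 0.0076 circ [362.8  67.3  20.6] rect [362.5  76.3  41.1  18.3   1.9]
[320. 199.] 1590 z 0.0069 circ [425.4 262.7  35.9] rect [425.5 262.7  70.2  20.    7.9]
[494. 287.] 447 z 0.0082 circ [522.5 447.1  60.8] rect [515.2 447.1 121.4  20.4  89.4]
[112. 322.] 220 z 0.0074 circ [559.   42.7  27.2] rect [558.8  42.7   2.4  54.3   7.3]
[296. 368.] 1373 z 0.0071 circ [621.6 241.1  57.6] rect [618.3 240.4  20.6 114.9  10.3]
[337. 391.] 436 z 0.0069 circ [653.9 282.7  19.5] rect [649.9 282.2  23.1  38.9   6.2]
[0.4273 0.2617 0.1251]
[ 31. 135.] 2190 z 0.0661 circ [362.7  64.   19.4] rect [362.9  64.1  37.2  37.8  21. ]
```

View pics/w6.png

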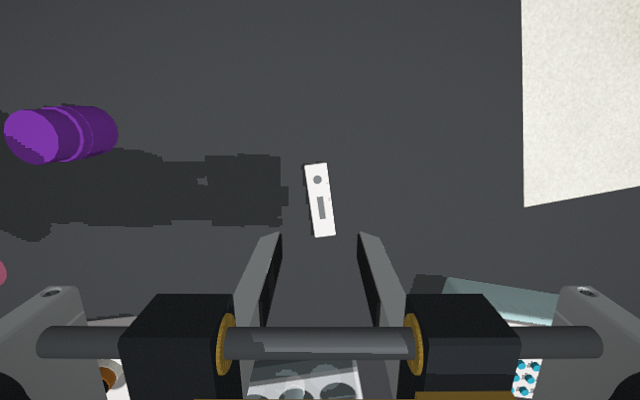

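The wrist view shows the cassette at (320,199), window up, between the fingers. It measures (425.5,262.7), 70x20 mm, at 7.9°, with its top at 7 mm.

Request:
{"fn": "carry_out", "kwargs": {
  "targets": [
    {"travel": [0,0,0.4],"yaw": -0.66,"fingers": 0.5},
    {"travel": [0,0,0.4],"yaw": -0.66,"fingers": 0.5},
    {"travel": [0.02,0.02,0.8],"yaw": 0,"fingers": 0.5},
    {"travel": [0.02,0.02,0.8],"yaw": 0,"fingers": 0.5},
    {"travel": [0,0,0.8],"yaw": 0,"fingers": 0.5},
    {"travel": [0,0,0.5],"yaw": 0,"fingers": 0.5},
    {"travel": [0,0,0.2],"yaw": 0,"fingers": 0.5},
    {"travel": [0,0,0],"yaw": 0,"fingers": 0.5},
    {"travel": [0,0,0],"yaw": 0,"fingers": 0.5}
  ]
}}

```text
clock: 19.07
tcp_pos: [0.4265, 0.262, 0.0272]
orientation: [0.0, -0.069, 0.998, 0.0]
contact_force: [-0.2, -0.2, 0.7]
finger_gap: 0.0471
gripper_force: 0.0
```

Request:
{"fn": "carry_out", "kwargs": {
  "targets": [
    {"travel": [0,0,0],"yaw": 0,"fingers": 0.1},
    {"travel": [0,0,0],"yaw": 0,"fingers": 0.1},
    {"travel": [0,0,0],"yaw": 0,"fingers": 0.1},
    {"travel": [0,0,0],"yaw": 0,"fingers": 0.1},
    {"travel": [0,0,0],"yaw": 0,"fingers": 0.1},
    {"travel": [0,0,0],"yaw": 0,"fingers": 0.1},
    {"travel": [0,0,0],"yaw": 0,"fingers": 0.1},
    {"travel": [0,0,0],"yaw": 0,"fingers": 0.1},
    {"travel": [0,0,0],"yaw": 0,"fingers": 0.1},
    {"travel": [0,0,0],"yaw": 0,"fingers": 0.1}
  ],
  "force": 15
}}

```text
clock: 19.9
tcp_pos: [0.4258, 0.2623, 0.0275]
orientation: [0.0, -0.07, 0.998, 0.0]
contact_force: [-0.0, -0.4, 6.0]
finger_gap: 0.0199
gripper_force: 15.0
```

Request:
{"fn": "carry_out", "kwargs": {
  "targets": [
    {"travel": [0,0,-0.5],"yaw": 0,"fingers": 0.1},
    {"travel": [0,0,-0.7],"yaw": 0,"fingers": 0.1},
    {"travel": [0,0,-0.7],"yaw": 0,"fingers": 0.1},
    {"travel": [0,0,-0.7],"yaw": 0,"fingers": 0.1},
    {"travel": [0,0,-0.7],"yaw": 0.66,"fingers": 0.1},
    {"travel": [0,0,-0.7],"yaw": 0.66,"fingers": 0.1},
    {"travel": [-0.386,-0.966,0],"yaw": 0,"fingers": 0.1},
    {"travel": [-0.386,-0.966,0],"yaw": 0,"fingers": 0.1},
    {"travel": [-0.386,-0.966,0],"yaw": 0,"fingers": 0.1},
    {"travel": [-0.386,-0.966,0],"yaw": 0,"fingers": 0.1},
    {"travel": [-0.386,-0.966,0],"yaw": 0,"fingers": 0.1},
    {"travel": [-0.386,-0.966,0],"yaw": 0,"fingers": 0.1},
    {"travel": [-0.386,-0.966,0],"yaw": 0,"fingers": 0.1},
    {"travel": [-0.386,-0.966,0],"yaw": 0,"fingers": 0.1},
    {"travel": [-0.386,-0.966,0],"yaw": 0,"fingers": 0.1},
    {"travel": [-0.386,-0.966,0],"yaw": 0,"fingers": 0.1},
    {"travel": [-0.386,-0.966,0],"yaw": 0,"fingers": 0.1},
    {"travel": [-0.386,-0.966,0],"yaw": 0,"fingers": 0.1}
  ]
}}

```text
clock: 21.4
tcp_pos: [0.5416, -0.0288, 0.1268]
orientation: [-0.0, -0.001, 1.0, 0.0]
contact_force: [0.2, -0.3, 0.1]
finger_gap: 0.0195
gripper_force: 15.0
```

Request:
{"fn": "carry_out", "kwargs": {
  "targets": [
    {"travel": [-0.386,-0.966,0],"yaw": 0,"fingers": 0.1},
    {"travel": [-0.386,-0.966,0],"yaw": 0,"fingers": 0.1},
    {"travel": [-0.386,-0.966,0],"yaw": 0,"fingers": 0.1},
    {"travel": [-0.386,-0.966,0],"yaw": 0,"fingers": 0.1},
    {"travel": [-0.386,-0.966,0],"yaw": 0,"fingers": 0.1},
    {"travel": [-0.386,-0.966,0],"yaw": 0,"fingers": 0.1},
    {"travel": [-0.386,-0.966,0],"yaw": 0,"fingers": 0.1},
    {"travel": [0,0,0],"yaw": 0.8,"fingers": 0.1},
    {"travel": [0,0,0],"yaw": 0.8,"fingers": 0.1},
    {"travel": [0,0,0],"yaw": 0,"fingers": 0.1},
    {"travel": [0,0,0],"yaw": 0,"fingers": 0.1}
  ]
}}

```text
clock: 22.32
tcp_pos: [0.6091, -0.1961, 0.1267]
orientation: [-0.001, 0.082, 0.997, 0.0]
contact_force: [0.1, -0.6, -0.5]
finger_gap: 0.0193
gripper_force: 15.0
```

```bash
python3 look.py .0075 .014 pics/w7.png; python3 look.py .09 .12
```

```text
[ 0.6091 -0.1961  0.1267]
[521. 144.] 564 z 0.0107 circ [602.2  16.7  72.8] rect [577.5  -4.8  67.2 145.5  41.1]
[267. 187.] 1853 z 0.0117 circ [ 601.9 -230.6   87.8] rect [ 602.6 -230.3  142.6  106.1   81. ]
[113. 190.] 375 z 0.0109 circ [ 568.6 -383.4   34.7] rect [ 568.6 -379.     9.6   69.5   89.7]
[ 0.6092 -0.1959  0.1269]
[320. 243.] 3834 z 0.1062 circ [ 609.2 -196.2   36.3] rect [ 608.9 -193.5   72.5   42.     6. ]
```

View pics/w7.png

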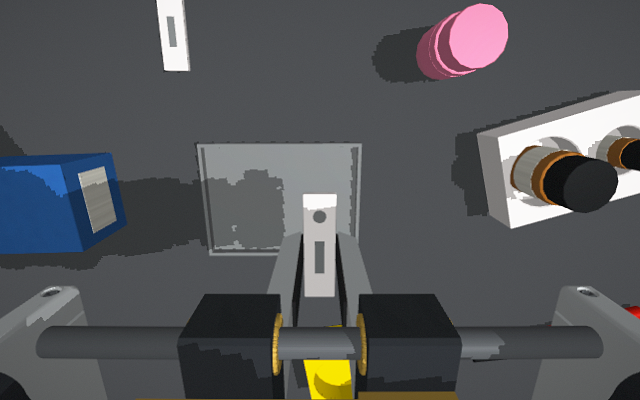

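The cassette hangs window up over the right part of the tray at (320,245). The tray measures (602.6,-230.3) at -9°.

Request:
{"fn": "carry_out", "kwargs": {
  "targets": [
    {"travel": [0,-0.1,0.8],"yaw": 0,"fingers": 0.1},
    {"travel": [0,0,0.8],"yaw": 0,"fingers": 0.1},
    {"travel": [0,0,0.8],"yaw": 0,"fingers": 0.1},
    {"travel": [0,0,0.7],"yaw": 0,"fingers": 0.1},
    {"travel": [0,0,0.45],"yaw": 0,"fingers": 0.1},
    {"travel": [0,0,0.2],"yaw": 0,"fingers": 0.1},
    {"travel": [0,0,0.07],"yaw": 0,"fingers": 0.1},
    {"travel": [0,0,0],"yaw": 0,"fingers": 0.1},
    {"travel": [0,0,0],"yaw": 0,"fingers": 0.1}
  ]
}}

```text
clock: 23.17
tcp_pos: [0.6098, -0.1991, 0.0326]
orientation: [0.001, 0.083, 0.997, -0.0]
contact_force: [1.3, -0.0, -0.6]
finger_gap: 0.0194
gripper_force: 15.0
```

Request:
{"fn": "carry_out", "kwargs": {
  "targets": [
    {"travel": [0,0,0.07],"yaw": 0,"fingers": 0.1},
    {"travel": [0,0,0],"yaw": 0,"fingers": 0.1},
    {"travel": [0,0,0],"yaw": 0,"fingers": 0.32},
    {"travel": [0,0,0],"yaw": 0,"fingers": 0.32},
    {"travel": [0,0,0],"yaw": 0,"fingers": 0.32},
    {"travel": [0,0,0],"yaw": 0,"fingers": 0.32},
    {"travel": [0,0,-0.5],"yaw": 0,"fingers": 0.32},
    {"travel": [0,0,-0.8],"yaw": 0,"fingers": 0.32},
    {"travel": [0,0,-0.8],"yaw": 0,"fingers": 0.4},
    {"travel": [0,0,-0.8],"yaw": 0,"fingers": 0.5},
    {"travel": [0,0,-0.8],"yaw": 0,"fingers": 0.5},
    {"travel": [0.98,-0.77,0],"yaw": 0,"fingers": 0.5},
    {"travel": [0.98,-0.77,0],"yaw": 0,"fingers": 0.5},
    {"travel": [0.98,-0.77,0],"yaw": 0,"fingers": 0.5},
    {"travel": [0.98,-0.77,0],"yaw": 0,"fingers": 0.5},
    {"travel": [0.98,-0.77,0],"yaw": 0,"fingers": 0.5},
    {"travel": [0.98,-0.77,0],"yaw": 0,"fingers": 0.5},
    {"travel": [0,0,0],"yaw": 0,"fingers": 0.5},
    {"travel": [0,0,0],"yaw": 0,"fingers": 0.5}
  ]
}}

```text
clock: 24.75
tcp_pos: [0.4436, -0.2901, 0.1234]
orientation: [0.0, 0.085, 0.996, -0.0]
contact_force: [0.6, -0.6, 0.5]
finger_gap: 0.0471
gripper_force: 0.0
```

```bash
python3 look.py .004 .011 pics/w8.png
```

```text
[ 0.4436 -0.2901  0.1234]
[463.  65.] 390 z 0.0078 circ [ 350.7 -156.    39.8] rect [ 350.7 -156.1   79.5    1.7   20.7]
[322. 199.] 1609 z 0.0069 circ [ 443.8 -287.8   35.6] rect [ 443.7 -288.1   19.9   69.3   80. ]
[540. 215.] 243 z 0.0076 circ [497.6 -80.9  20.6] rect [492.6 -88.   17.4  41.1  54.7]
[610. 275.] 327 z 0.0075 circ [568.1 -19.3  30.8] rect [567.1 -19.5   5.1  61.6  10.6]
[440. 291.] 286 z 0.0075 circ [ 557.  -187.2   35.9] rect [ 556.4 -187.2   71.8    2.4   80.5]
[347. 296.] 163 z 0.0072 circ [ 561.1 -279.6   25. ] rect [ 552.2 -287.8   24.1   50.1   42.7]
[354. 312.] 425 z 0.0044 circ [ 570.6 -275.5   21.7] rect [ 568.5 -275.2   33.5   35.    81.2]
[361. 369.] 615 z 0.0048 circ [ 638.8 -277.1   29.2] rect [ 638.9 -277.    56.    18.9   81.4]
```

View pics/w8.png

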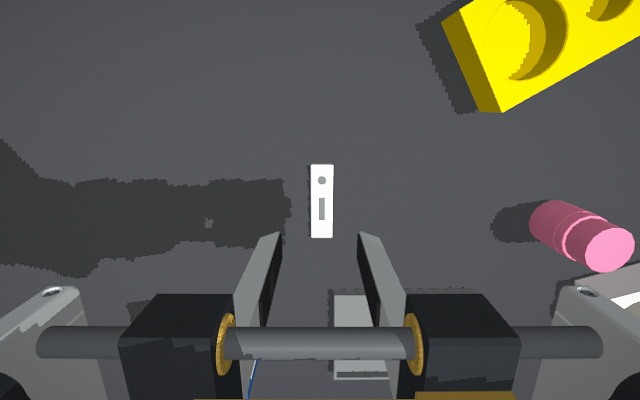

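The second cassette is at (322,199), aligned between the fingers, and measures (443.8,-288) at -10°.

Request:
{"fn": "carry_out", "kwargs": {
  "targets": [
    {"travel": [0,0.04,0.8],"yaw": 0,"fingers": 0.5},
    {"travel": [0,0.04,0.8],"yaw": 0,"fingers": 0.5},
    {"travel": [0,0,0.8],"yaw": 0,"fingers": 0.5},
    {"travel": [0,0,0.7],"yaw": 0,"fingers": 0.5},
    {"travel": [0,0,0.5],"yaw": 0,"fingers": 0.5},
    {"travel": [0,0,0.22],"yaw": 0,"fingers": 0.5},
    {"travel": [0,0,0],"yaw": 0,"fingers": 0.5},
    {"travel": [0,0,0],"yaw": 0,"fingers": 0.5},
    {"travel": [0,0,0],"yaw": 0,"fingers": 0.1},
    {"travel": [0,0,0],"yaw": 0,"fingers": 0.1},
    {"travel": [0,0,0],"yaw": 0,"fingers": 0.1},
    {"travel": [0,0,0],"yaw": 0,"fingers": 0.1},
    {"travel": [0,0,0],"yaw": 0,"fingers": 0.1},
    {"travel": [0,0,0],"yaw": 0,"fingers": 0.1},
    {"travel": [0,0,0],"yaw": 0,"fingers": 0.1},
    {"travel": [0,0,0],"yaw": 0,"fingers": 0.1},
    {"travel": [0,0,0],"yaw": 0,"fingers": 0.1},
    {"travel": [0,0,0],"yaw": 0,"fingers": 0.1}
  ]
}}

```text
clock: 26.3
tcp_pos: [0.4455, -0.2867, 0.0273]
orientation: [0.0, 0.083, 0.997, -0.0]
contact_force: [-0.7, -0.2, 6.1]
finger_gap: 0.0193
gripper_force: 15.0
```

Request:
{"fn": "carry_out", "kwargs": {
  "targets": [
    {"travel": [0,0,-0.5],"yaw": 0,"fingers": 0.1},
    {"travel": [0,0,-0.8],"yaw": 0,"fingers": 0.1},
    {"travel": [0,0,-0.8],"yaw": 0,"fingers": 0.1},
    {"travel": [0,0,-0.8],"yaw": 0,"fingers": 0.1},
    {"travel": [-0.98,0.33,0],"yaw": 0,"fingers": 0.1},
    {"travel": [-0.98,0.33,0],"yaw": 0,"fingers": 0.1},
    {"travel": [-0.98,0.33,0],"yaw": 0,"fingers": 0.1},
    {"travel": [-0.98,0.33,0],"yaw": 0,"fingers": 0.1},
    {"travel": [-0.98,0.33,0],"yaw": 0,"fingers": 0.1},
    {"travel": [-0.98,0.33,0],"yaw": 0,"fingers": 0.1},
    {"travel": [0,0,0],"yaw": 0,"fingers": 0.1},
    {"travel": [0,0,0],"yaw": 0,"fingers": 0.1},
    {"travel": [0,0,0],"yaw": 0,"fingers": 0.1}
  ]
}}

```text
clock: 27.38
tcp_pos: [0.597, -0.2622, 0.0987]
orientation: [-0.001, 0.083, 0.997, 0.0]
contact_force: [-1.1, -0.4, -0.2]
finger_gap: 0.0196
gripper_force: 15.0
```

```bash
python3 look.py .007 .014 pics/w9.png;  python3 look.py .07 .09
```

```text
[ 0.597  -0.2622  0.0987]
[528.  51.] 320 z 0.0101 circ [500.9 -81.   20.6] rect [502.6 -89.6  41.3  17.6  10.7]
[593. 173.] 816 z 0.0105 circ [607.8 -22.1  45.7] rect [601.  -39.9  38.9  91.4  69.4]
[375. 197.] 2403 z 0.0116 circ [ 602.2 -230.    88. ] rect [ 602.9 -230.3  142.2  106.5   80.8]
[152. 188.] 499 z 0.0104 circ [ 562.1 -427.9   60.4] rect [ 541.5 -409.2  120.7   57.2   47.6]
[397. 212.] 1942 z 0.0099 circ [ 609.3 -199.8   36.2] rect [ 609.5 -199.    20.6   70.6   80.7]
[ 0.5967 -0.2626  0.0989]
[320. 241.] 3787 z 0.0785 circ [ 595.1 -262.5   35.8] rect [ 594.  -264.3   42.1   71.2   63.8]
```

View pics/w9.png

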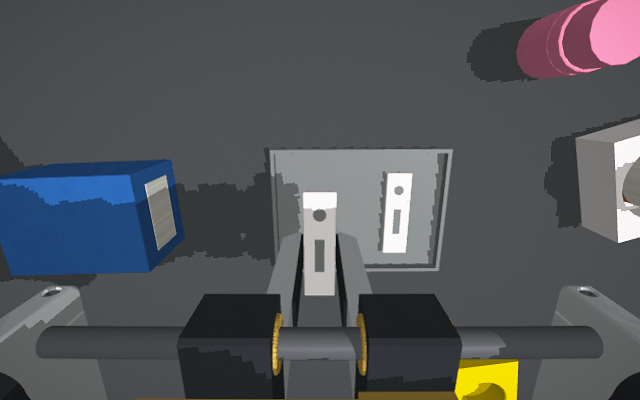

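The first cassette lies flat in the tray at (397,212), top at 10 mm. The second is held over the left side at (320,241). I lower it.

Request:
{"fn": "carry_out", "kwargs": {
  "targets": [
    {"travel": [0,0,0.7],"yaw": 0,"fingers": 0.1},
    {"travel": [0,0,0.8],"yaw": 0,"fingers": 0.1},
    {"travel": [0,0,0.6],"yaw": 0,"fingers": 0.1},
    {"travel": [0,0,0.4],"yaw": 0,"fingers": 0.1},
    {"travel": [0,0,0.15],"yaw": 0,"fingers": 0.1},
    {"travel": [0,0,0.07],"yaw": 0,"fingers": 0.1},
    {"travel": [0,0,0],"yaw": 0,"fingers": 0.1},
    {"travel": [0,0,0],"yaw": 0,"fingers": 0.1}
  ]
}}

```text
clock: 28.15
tcp_pos: [0.599, -0.2624, 0.0323]
orientation: [0.001, 0.083, 0.997, -0.0]
contact_force: [-0.3, -0.4, 0.9]
finger_gap: 0.0196
gripper_force: 15.0
```

Request:
{"fn": "carry_out", "kwargs": {
  "targets": [
    {"travel": [0,0,0.07],"yaw": 0,"fingers": 0.1},
    {"travel": [0,0,0],"yaw": 0,"fingers": 0.1},
    {"travel": [0,0,0],"yaw": 0,"fingers": 0.32},
    {"travel": [0,0,0],"yaw": 0,"fingers": 0.32},
    {"travel": [0,0,0],"yaw": 0,"fingers": 0.32},
    {"travel": [0,0,0],"yaw": 0,"fingers": 0.32},
    {"travel": [0,0,-0.5],"yaw": 0,"fingers": 0.32},
    {"travel": [0,0,-0.8],"yaw": 0,"fingers": 0.32},
    {"travel": [0,0,-0.8],"yaw": 0,"fingers": 0.32},
    {"travel": [0,0,-0.8],"yaw": 0,"fingers": 0.32},
    {"travel": [0,0,-0.8],"yaw": 0,"fingers": 0.32},
    {"travel": [0,0,-0.8],"yaw": 0,"fingers": 0.32},
    {"travel": [0.8,0,-0.6],"yaw": 0,"fingers": 0.32},
    {"travel": [0.8,0,-0.6],"yaw": 0,"fingers": 0.32},
    {"travel": [0.8,0,-0.6],"yaw": 0,"fingers": 0.32},
    {"travel": [0.8,0,-0.6],"yaw": 0,"fingers": 0.32},
    {"travel": [0.8,0,0],"yaw": 0,"fingers": 0.32},
    {"travel": [0,0,0],"yaw": 0,"fingers": 0.32},
    {"travel": [0,0,0],"yaw": 0,"fingers": 0.32}
  ]
}}

```text
clock: 29.73
tcp_pos: [0.4998, -0.2458, 0.2034]
orientation: [0.001, 0.083, 0.997, -0.0]
contact_force: [0.0, 0.4, 0.4]
finger_gap: 0.0302
gripper_force: 0.0
```

```bash
python3 look.py .007 .014; python3 - <<'E'
from rig import cams
from h import *
d=cams.read_camera('scene');cv2.imwrite('pics/s2.png',cv2.resize(d['img'][120:330,130:460],None,fx=2.4,fy=2.4))
P=cloud(d)
for n,c in(('bottle',(.606,-.01)),('vial',(.598,.049)),('tube',(.639,.238))):
    m=np.hypot(P[...,0]-c[0],P[...,1]-c[1])<.02;q=P[m];print(n,np.percentile(q[:,2],97).round(4))
E
```

```text
[ 0.4998 -0.2458  0.2034]
[418.  14.] 888 z 0.0134 circ [ 338.8 -121.3   26.9] rect [ 349.  -122.9   53.7   27.8   80.8]
[588.  12.] 151 z 0.0104 circ [372.1  51.   14.6] rect [373.9  48.7  29.1   7.3  37.1]
[530. 212.] 469 z 0.0105 circ [602.4  17.9  73.9] rect [577.1  -3.8  68.1 147.7  40.7]
[362. 233.] 745 z 0.0115 circ [ 598.8 -229.5   86. ] rect [ 601.  -229.8  142.3  103.6   80.5]
[194. 237.] 286 z 0.0105 circ [ 562.3 -428.5   60.8] rect [ 541.4 -409.4  121.7   57.6   47.6]
[320. 258.] 812 z 0.0099 circ [ 597.1 -262.4   35.7] rect [ 597.2 -262.1   19.1   69.6   80.3]
[374. 247.] 348 z 0.0099 circ [ 601.4 -197.2   28.2] rect [ 599.7 -189.2   56.3   18.5   11.4]
[318. 295.] 282 z 0.0113 circ [ 645.6 -270.5   38.3] rect [ 648.6 -271.6   75.5   20.8   67.3]
[512. 368.] 460 z 0.0115 circ [811.7 -21.6  39.8] rect [811.4 -21.7  79.1  12.6  85.9]
bottle 0.0813
vial 0.0658
tube 0.0758
```

View pics/s2.png

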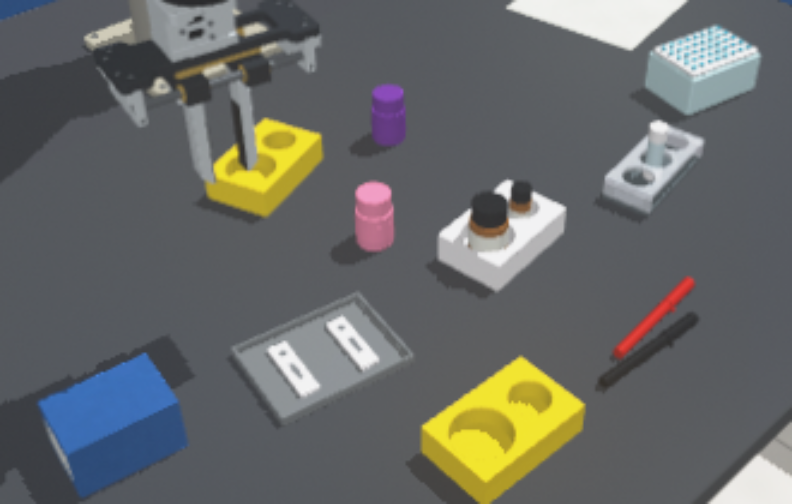

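All parts are in place: the bottle (490,220) and vial (521,197) are in the foam, the tube (657,145) is in the middle rack hole, and both cassettes (292,368) and (352,342) lie flat in the tray. Heights check out, and the gripper is clear.

```bash
python3 -c "
from rig import manip;print(manip.close_job())"
```

```text
the job is handed in; nothing more can be done
None
```

All five parts are in their places and let go, the tip box and carton were not touched, and the job was handed in at about 30 s on the robot clock; the hand-in call gave no verdict.

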